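# Open the label printer for a new roll

### The job

The label printer on the packing bench has run out: press its orange release tab with a fingertip so that the lid springs up, then push the lid back until it is fully open against its stop and stays there. Do not press the blue feed button, and do not lift, shift or tip the printer or anything else on the bench.

Things in the scene. Friction and masses are not known exactly. Their poses are not given: they have to be found in the camera images.
- printer: label printer, 2.4 kg, loose on rubber feet, light grey, dark grey lid; 215 mm deep (x -115 to +100), 170 wide, 135 high shut. Origin at its underside's centre; x front to back (the front with the controls looks to -x, towards the robot), y to the left, z up. Control deck at x -112 to -57, 75 mm high. A level push of 10 N high on the open lid starts to tip it
- tab (a joint): orange ribbed release tab on the deck, a sprung push tab: m, 0 at rest, growing to 0.006 (stop) as the pad is pressed straight down. From about 0.004 the lid is let go; that takes about 5 N, the stop about 6 N. It springs back up when released
- tab_pad (a point): centre of the top face of the orange tab's pad, which is 26 mm (printer's x) by 40 mm (y); at rest at printer x -92, y +35, 85 mm above the bench
- lid (a joint): lid hinge: rad, 0 shut and latched. Let go, a spring pin lifts the lid in about 0.4 s to 0.42 rad (24 degrees) and no further; there it rests. Pushed on by its rim with 1 to 3 N it goes to its stop at 1.75 rad (100 degrees, leaning back past upright), where its own weight keeps it; the hinge rubs, so left halfway it may stay or fall either way
- lid_rim (a point): middle of the lid's lower front edge, 130 mm from the hinge line, moving with the lid. Shut: printer x -55, y 0, 90 mm high; ajar: x -44, 143 high; fully open: x +98, 218 high, the lid's inside towards the robot. The rim is 6 mm thick, 168 mm long; a catch hangs 18 mm below it at y +35. From the rim the shut lid's front slopes back to 135 mm high at x -20
- lid_hinge (a point): middle of the hinge line, at printer x +75, y 0, 90 mm above the bench, fixed to the printer; the line runs along the printer's y
- feed (a joint): blue round feed button on the deck: m, 0 at rest, 0.004 fully pressed; not to be pressed
- feed_top (a point): centre of the top of the blue feed button, 18 mm across; at printer x -88, y -52, 82 mm above the bench
- label_roll: fresh roll of white labels, 96 mm across, 55 mm high, lying flat on the bench beside the printer; origin at the centre of its underside; leave alone
- glue_brush: glue brush with wooden handle, 180 mm long, 42 mm wide, 20 mm high, lying beside the printer; origin under its middle; leave alone
- shoe_a: magenta suede shoe, 275 mm long, 90 mm wide, 100 mm high, standing on its sole; origin at the centre of its underside; leave alone
- shoe_b: the other magenta shoe, same size and origin; leave alone
- shoe_last: teal plastic shoe last, 246 mm long, 85 mm wide, 107 mm high; origin at the centre of its underside; leave alone
- cement_jar: closed jar of cement, 70 mm across, 100 mm high; origin at the centre of its underside; leave alone
- tape_roll: roll of tan tape lying flat, 100 mm across, 48 mm high; origin at the centre of its underside; leave alone
- thread_cone: black cone of thread, 60 mm across at the foot, 118 mm high; origin at the centre of its underside; leave alone

How it is judged:
On the way, in this order (a step that is already met when the one before it is completed fails the run):
1. the fingers press the orange release tab down (value of joint tab above 0.0025 m and contact force between the fingers and printer above 0.5 N).
2. the lid has sprung ajar (value of joint lid above 0.25 rad).
3. the lid has been pushed fully open (value of joint lid above 1.65 rad), for 0.1 s.
At the end, for the whole second after the job is handed in: The lid rests fully open (beyond 1.65 of 1.75 rad) with the tab sprung back up; the printer stands level within 30 mm of where it stood, and everything else lies within 30 mm of where it lay (value of joint lid above 1.65 rad and velocity of joint lid between -0.1 and 0.1 rad/s and value of joint tab below 0.0015 m and distance of each of printer, label_roll, glue_brush, shoe_a, shoe_b, shoe_last, cement_jar, tape_roll, thread_cone from where it was at the start of the episode below 0.03 m and angle between printer's own z axis and vertical below 0.05 rad and linear speed of printer below 0.02 m/s); the robot touches nothing.
It fails at once if the feed button is pressed (more than 2 mm) (value of joint feed above 0.002 m).
It fails at once if the printer is lifted, tipped by more than 10 degrees or shifted by more than 30 mm (distance of printer from where it was at the start of the episode above 0.03 m or angle between printer's own z axis and vertical above 0.18 rad or height (world z) of printer above 0.02 m).
It fails at once if another thing on the bench is lifted or shifted by more than 30 mm or knocked over (distance of any of label_roll, glue_brush, shoe_a, shoe_b, shoe_last, cement_jar, tape_roll, thread_cone from where it was at the start of the episode above 0.03 m or angle between any of label_roll, glue_brush, shoe_a, shoe_b, shoe_last, cement_jar, tape_roll, thread_cone's own z axis and vertical above 0.4 rad).
It also fails if it takes over 42 s, if anything falls off the work surface, if the arm or the gripper's body presses on something with over 40 N, if the wrist force passes 120 N, or if a joint passes its speed limit or range.

### The arm

A 6-joint arm with a two-finger parallel gripper is mounted at the origin on the work surface. World frame = base frame: x ahead of the robot, y to its left, z up, the work surface at z = 0. Lengths are in m, angles in rad, forces in N, time in s.
With the tool pointing down it reaches from about 0.275 to 0.75 m from the base axis. Payload 10.2 kg.
Tool frame: the origin (TCP) lies between the finger pads; the fingertips stand 17 mm ahead of it and the grasp point (between the pads) lies 2 mm behind it; z points along the fingers, y is the direction in which the jaws open and shut (so a half turn about z gives the same grasp; the last joint's range is limited). The gripper opens to 88 mm and grips with 3 to 60 N. Pads are 18 mm wide; open, the fingers measure 123 mm over their backs; the gripper's body (75 mm by 187 mm) begins 45 mm behind the grasp point.
Start: joints at [0.885, 0.313, 1.498, -0, 1.331, -0.223], TCP at [0.234, 0.47, 0.256] pointing down, gripper open.
Joint ranges: [-2.94, 2.94], [-0.97, 2.17], [0.19, 2.56], [-1.23, 4.37], [0.02, 3.11], [-2.88, 2.88]. Speed limits (rad/s): [2.39, 2.39, 3.01, 3.14, 3.14, 3.14].

### API

Orientations are given as [roll, pitch, yaw] about the fixed x, y, z axes, in that order (R = Rz(yaw) Ry(pitch) Rx(roll)).
In Python, from cell import r, eoat, kinematics, monitor, imaging, ticket gives the robot as it stands. The module is installed in compiled form; this text tells all that it offers. Calls block until the motion is done:
- r.move_ptp(position, orientation): joint-space move of the TCP to a pose.
- r.servo_line(position, rot=None, feed=0.15, f_stop=None): straight line of the TCP; rot=None keeps the orientation; feed is the mean speed in m/s. With f_stop (N) it stops when the force on the tool has changed by that much, and returns True; else False.
- r.move_j(angles): joint-space move.
- eoat.move_gripper(opening): finger opening in m; the grip force is fixed at half the most; returns when the fingers have stopped.
- r.wait(seconds).
- kinematics.ik(position, orientation): joint angles nearest the present ones, or None.
- monitor.sense(): the state.
- imaging.snapshot(name): name is "side" or "top"; returns a dict with "color" (420x560x3 uint8, red, green, blue), "mtx" (3x3 intrinsics, pixels), "k1" (the pictures are not rectified: a ray, as slopes to the right and down, at radius r is drawn at 1 + k1 r^2 times it, then the intrinsics apply), "pose" (4x4, takes a point from camera to world coordinates). Camera axes: x right, y up, looking along -z (the intrinsics and any distortion apply to the point x, -y, -z); pixel columns grow to the right and rows downward; lengths in m; the calibration is good to about 2 mm. A picture is of the moment at which its call begins. There is no depth.
A pose or a line that the arm cannot do raises r.PlanningError and nothing moves.
- ticket.finish_job(): hands the job in, once; it reports no verdict.
The state is a dict: "time": time; "joint_pos": joint angles; "dq": joint speeds; "effort": joint torques, N m; "position": TCP position; "tool_rot": TCP orientation; "wrist_force": force on the tool from outside, world axes, zero at the start; "ft_torque": the same for the moment, N m; "opening": finger opening in m.
Only numpy, scipy, OpenCV 4.12 (cv2) and the standard library are available. Lean on these libraries where they do the work, as an engineer would, in place of code of your own. Each camera call takes 0.05 s, during which the arm holds its last target. There are 200 camera calls.

## Working session

There is one attempt and no reset: what is moved stays moved. The work goes in short steps, each a Python script; the robot and the scene stay as the last script left them, time stands still between calls to the robot, and variables do not carry over. Pictures are saved under pics/ and viewed, about 8 in all and at most 12, crops included, and the job is handed in when it is done.

```bash
mkdir -p pics
python3 - <<'E'
from cell import *
import cv2,numpy as np
for n in("top","side"):
    s=imaging.snapshot(n); cv2.imwrite(f"pics/{n}0.png",s["color"][:,:,::-1]); print(n,s["mtx"].tolist(),s["k1"],s["pose"].round(4).tolist())
    np.savez(n+"0.npz",**s)
m=monitor.sense();print(m)
E
```

```text
top [[489.6865385173956, 0.0, 269.0562542735639], [0.0, 489.6865385173956, 204.79501219243465], [0.0, 0.0, 1.0]] -0.12290417901647153 [[-0.016, 0.9854, -0.1697, 0.1802], [-0.9999, -0.0165, -0.0016, 0.0001], [-0.0043, 0.1696, 0.9855, 1.8909], [0.0, 0.0, 0.0, 1.0]]
side [[496.4159261646831, 0.0, 281.0289059139852], [0.0, 496.4159261646831, 215.772588629371], [0.0, 0.0, 1.0]] -0.09596632777802014 [[0.9794, 0.1201, -0.1622, 0.2842], [-0.2016, 0.5413, -0.8163, -1.1658], [-0.0102, 0.8322, 0.5543, 0.8863], [0.0, 0.0, 0.0, 1.0]]
{'time': 0.1, 'joint_pos': array([ 8.84567872e-01,  3.13394997e-01,  1.49828361e+00, -2.57593952e-05,
        1.33101322e+00, -2.23400206e-01]), 'dq': array([-0.00070682, -0.0011507 , -0.00250678,  0.00110042,  0.00226226,
       -0.00113284]), 'effort': array([ 3.09841613e-03, -4.02812219e+01, -2.52647549e+01,  6.95633073e-02,
        3.42694495e-02, -1.49964171e-05]), 'position': array([0.23430237, 0.46961646, 0.25524698]), 'tool_rot': array([-3.14051525e+00, -2.19123555e-04,  2.67877042e+00]), 'wrist_force': array([ 0.40414663, -0.37359712,  0.53283116]), 'ft_torque': array([-0.01119123,  0.01019618, -0.01632726]), 'opening': 0.08811421465334385}
```

View pics/top0.png

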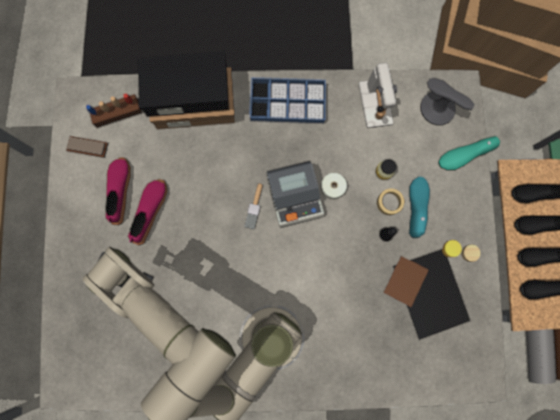

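View pics/side0.png

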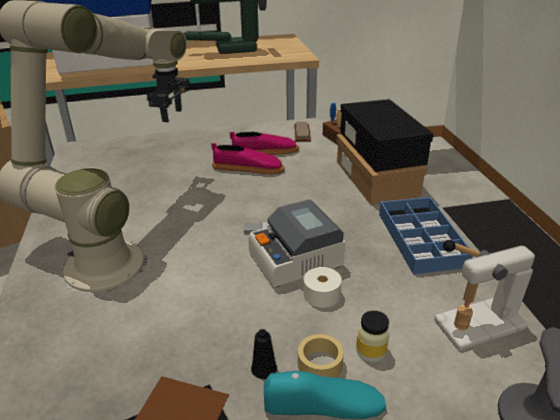

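The top view shows the printer near (297,195), its front facing the robot. The orange tab is near (291,216), with the roll on the right at (334,185) and the brush on the left at (255,205). Next I'll segment the tab and button by colour and triangulate them.

```bash
cat > h.py <<'E'
import numpy as np,cv2
def ray(s,uv):
    K=s["mtx"];D=np.array([float(s["k1"]),0,0,0])
    x,y=cv2.undistortPoints(np.array([[uv]],float),K,D)[0,0]
    P=s["pose"];return P[:3,3],P[:3,:3]@np.array([x,-y,-1.])
def onz(s,uv,z):
    o,d=ray(s,uv);return o+d*(z-o[2])/d[2]
def tri(s1,a,s2,b):
    o,d=ray(s1,a);p,e=ray(s2,b)
    t=np.linalg.lstsq(np.c_[d,-e],p-o,rcond=None)[0]
    A,B=o+d*t[0],p+e*t[1];return (A+B)/2,np.linalg.norm(A-B)
def proj(s,p):
    q=np.linalg.inv(s["pose"])@np.r_[p,1];D=np.array([float(s["k1"]),0,0,0])
    return cv2.projectPoints(np.array([[q[0],-q[1],-q[2]]]),np.zeros(3),np.zeros(3),s["mtx"],D)[0][0,0]
def blob(s,lo,hi,box):
    x0,y0,x1,y1=box;im=s["color"][y0:y1,x0:x1]
    m=cv2.inRange(cv2.cvtColor(im,cv2.COLOR_RGB2HSV),lo,hi)
    n,l,st,c=cv2.connectedComponentsWithStats(m)
    if n<2:return None
    i=1+np.argmax(st[1:,4]);return c[i]+[x0,y0],st[i,4],st[i,:4]+[x0,y0,0,0]
E
python3 - <<'E'
from h import *
T=dict(np.load("top0.npz"));S=dict(np.load("side0.npz"))
bt=(265,155,350,230);bs=(240,195,350,295)
R={}
for n,lo,hi,z in(("tab",(3,150,100),(18,255,255),.085),("feed",(100,110,50),(125,255,255),.082)):
    a=blob(T,lo,hi,bt);b=blob(S,lo,hi,bs);print(n,a,b)
    if a and b: print(" z-plane",onz(T,a[0],z).round(4),onz(S,b[0],z).round(4),"tri",tri(T,a[0],S,b[0]))
o=np.hstack([cv2.resize(s["color"][b[1]:b[3],b[0]:b[2],::-1],(400,int(400*(b[3]-b[1])/(b[2]-b[0])))) [:350] for s,b in((T,bt),(S,bs))])
cv2.imwrite("pics/crop.png",o)
E
```

```text
tab (array([290.94202899, 216.27536232]), np.int32(69), array([286, 213,  11,   8])) (array([261.88888889, 238.31481481]), np.int32(108), array([256, 233,  13,  12]))
 z-plane [ 0.4463 -0.0779  0.085 ] [ 0.4453 -0.0831  0.085 ] tri (array([ 0.44646598, -0.07801993,  0.08129687]), np.float64(0.00077779904797304))
feed (array([313.46153846, 209.84615385]), np.int32(13), array([312, 208,   4,   4])) (array([276.3125, 256.25  ]), np.int32(32), array([273, 254,   7,   6]))
 z-plane [ 0.4696 -0.1629  0.082 ] [ 0.4692 -0.165   0.082 ] tri (array([ 0.46973034, -0.16305723,  0.08044605]), np.float64(0.0003135343579280196))
```

View pics/crop.png

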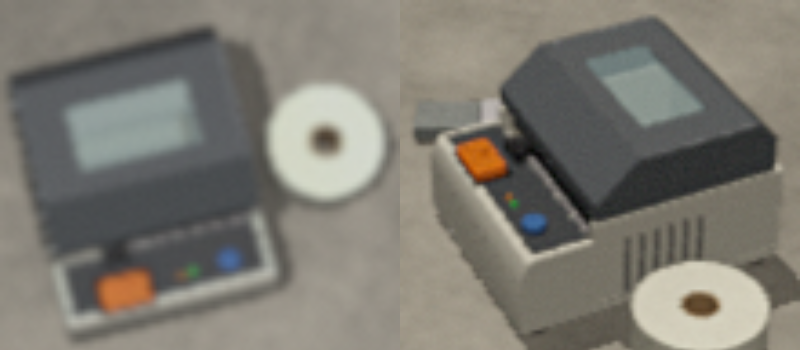

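The crop shows the tab at the left front and the feed button at the right front, with the lid shut. The two views agree to within 1 mm: tab (0.446,-0.078), feed (0.470,-0.163). That puts the yaw at about 12.7°. I'll push with closed fingers tilted 45° forward, so the gripper body stays clear of the rising lid. Before moving, I'll check every waypoint with IK.

```bash
cat > plan.py <<'E'
import numpy as np
from scipy.spatial.transform import Rotation as Rn
tab=np.array([.4468,-.0780]);feed=np.array([.4697,-.163])
d=feed-tab;yaw=np.arctan2(d[1],d[0])-np.arctan2(-.087,.004)
C=Rn.from_euler('z',yaw).as_matrix()
o=np.r_[(tab+feed)/2-C[:2,:2]@[-.090,-.0085],0]
s=np.sqrt(.5);A=np.array([s,0,-s]);N=np.array([s,0,s])   # finger axis, upper-face normal (printer frame)
def rot(sgn):
    y=np.array([0,sgn,0.]);return Rn.from_matrix(C@np.c_[np.cross(y,A),y,A]).as_euler('xyz')
def tcp(tip): return o+C@(np.asarray(tip)-.017*A)
press=lambda z:np.array([-.093,.035,z])+.009*N   # lowest corner at pad centre, height z
def lidtip(th,ins=.015,gap=0,y=-.010):
    rim=np.array([.075-.13*np.cos(th),y,.09+.13*np.sin(th)])
    u=A if th<np.pi/4 else np.array([np.cos(th),0,-np.sin(th)])
    return rim+ins*u-(.009+gap)*N
E
python3 - <<'E'
from plan import *;from cell import *
print(np.degrees(yaw),o)
pts=[press(.16)-.03*A,press(.10),press(.076),press(.10)-.06*A,lidtip(.42,-.04,.008),lidtip(.42,.015,.008)]+[lidtip(t) for t in np.arange(.42,1.8,.2)]+[lidtip(1.75)]
for sg in(1,-1):
    print(sg,rot(sg))
    for p in pts:
        q=kinematics.ik(tcp(p),rot(sg));print(tcp(p).round(3),None if q is None else np.round(q,2))
E
```

```text
12.445722240253739 [ 0.54430318 -0.09280343  0.        ]
1 [-3.14159265  0.78539816 -2.92437382]
[ 0.42  -0.084  0.2  ] None
[ 0.44  -0.08   0.118] [-0.78  0.2   2.34  1.43  0.64  2.49]
[ 0.44  -0.08   0.094] [-0.78  0.28  2.35  1.55  0.64  2.33]
[ 0.399 -0.089  0.161] [-0.92 -0.    2.39  1.17  0.77  2.68]
[ 0.453 -0.123  0.171] [-0.85  0.12  2.21  1.15  0.75  2.78]
[ 0.491 -0.115  0.132] [-0.75  0.27  2.17  1.32  0.65  2.66]
[ 0.496 -0.114  0.138] [-0.74  0.27  2.15  1.3   0.64  2.7 ]
[ 0.509 -0.111  0.161] [-0.71  0.23  2.11  1.21  0.65  2.83]
[ 0.525 -0.107  0.18 ] None
[ 0.543 -0.103  0.194] None
[ 0.563 -0.099  0.204] None
[ 0.585 -0.094  0.209] None
[ 0.607 -0.089  0.211] None
[ 0.622 -0.086  0.209] None
-1 [ 3.14159265 -0.78539816  0.21721883]
[ 0.42  -0.084  0.2  ] [-0.85 -0.06  2.3   1.06  0.79 -0.24]
[ 0.44  -0.08   0.118] [-0.78  0.2   2.34  1.43  0.64 -0.66]
[ 0.44  -0.08   0.094] [-0.78  0.28  2.35  1.55  0.64 -0.81]
[ 0.399 -0.089  0.161] [-0.92 -0.    2.39  1.17  0.77 -0.47]
[ 0.453 -0.123  0.171] [-0.85  0.12  2.21  1.15  0.75 -0.36]
[ 0.491 -0.115  0.132] [-0.75  0.27  2.17  1.32  0.65 -0.49]
[ 0.496 -0.114  0.138] [-0.74  0.27  2.15  1.3   0.64 -0.45]
[ 0.509 -0.111  0.161] [-0.71  0.23  2.11  1.21  0.65 -0.31]
[ 0.525 -0.107  0.18 ] [-0.67  0.22  2.05  1.14  0.65 -0.19]
[ 0.543 -0.103  0.194] [-0.64  0.23  2.    1.09  0.65 -0.1 ]
[ 0.563 -0.099  0.204] [-0.6   0.24  1.94  1.04  0.64 -0.02]
[ 0.585 -0.094  0.209] [-0.56  0.27  1.88  1.01  0.63  0.05]
[ 0.607 -0.089  0.211] [-0.52  0.31  1.82  0.98  0.61  0.11]
[ 0.622 -0.086  0.209] [-0.5   0.34  1.79  0.97  0.6   0.14]
```

Run:
```python
from plan import *;from cell import *;import cv2
R=rot(-1)
eoat.move_gripper(0.0)
r.move_ptp(tcp(press(.20)-.03*A),R)
r.servo_line(tcp(press(.115)),R)
m=monitor.sense();print(m['time'],m['position'],tcp(press(.115)),m['wrist_force'],m['opening'])
a=[imaging.snapshot(n) for n in("top","side")]
for n,s in zip("ts",a): np.savez(f"{n}1.npz",**s)
cv2.imwrite("pics/p1.png",np.hstack([cv2.resize(a[0]["color"][140:300,220:380],(400,400)),cv2.resize(a[1]["color"][60:320,130:390],(400,400))])[:,:,::-1])
```

```text
4.375 [ 0.44058104 -0.07981364  0.13370224] [ 0.44042169 -0.0798879   0.13338478] [-0.108325    0.00507775  0.92224423] 0.0005848201395209208
```

View pics/p1.png

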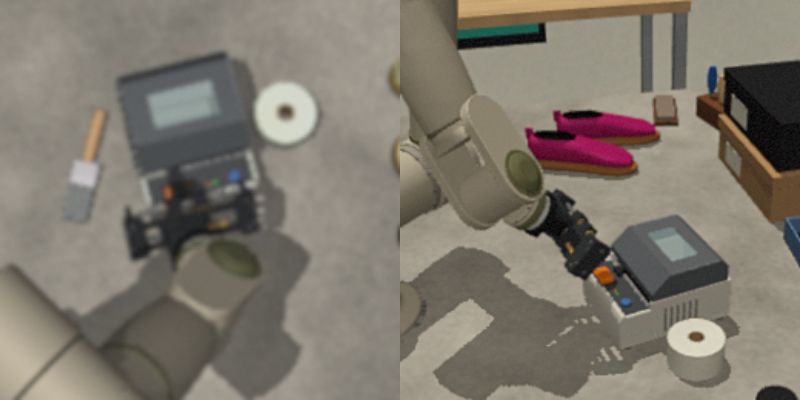

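The arm is clear of everything, and the closed fingertips point at the tab from above. Now I'll press it.

Run:
```python
from plan import *;from cell import *;import cv2
R=rot(-1)
p=lambda t:(lambda m:print(t,round(m['time'],2),m['position'].round(4),m['wrist_force'].round(2)))(monitor.sense())
r.servo_line(tcp(press(.092)),R,feed=.05);p('near')
h=r.servo_line(tcp(press(.074)),R,feed=.015,f_stop=7.0);p(h)
r.wait(.4);p('hold')
r.servo_line(tcp(press(.105)-.01*A),R,feed=.08)
r.servo_line(tcp(lidtip(.42,-.05,.010)),R,feed=.12);p('back')
a=[imaging.snapshot(n) for n in("top","side")]
for n,s in zip("ts",a): np.savez(f"{n}2.npz",**s)
cv2.imwrite("pics/p2.png",np.hstack([cv2.resize(a[0]["color"][140:260,230:350],(400,400)),cv2.resize(a[1]["color"][140:300,220:380],(400,400))])[:,:,::-1])
```

```text
near 5.08 [ 0.4405 -0.08    0.1107] [-0.5   0.14 -0.25]
True 5.93 [ 0.4408 -0.0799  0.0975] [-3.18 -1.06  6.41]
hold 6.33 [ 0.4408 -0.0799  0.0976] [-3.33  0.04  7.41]
back 7.6 [ 0.4441 -0.1245  0.1761] [-0.07 -1.04  0.69]
```

View pics/p2.png

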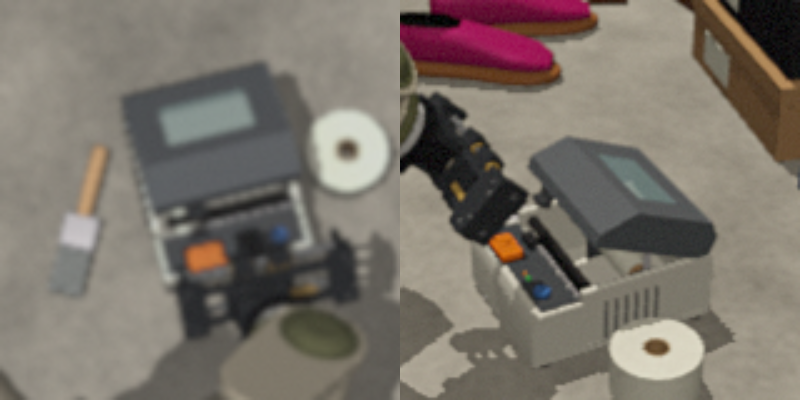

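The lid is ajar, with its rim in front of the fingers and the opening under it clear. Next I'll slide the fingertip under the rim and follow the lid's arc, stopping on force.

Run:
```python
from plan import *;from cell import *;import cv2
R=rot(-1)
p=lambda t:(lambda m:print(t,round(m['time'],2),m['position'].round(3),m['wrist_force'].round(2)))(monitor.sense())
h=r.servo_line(tcp(lidtip(.42,.015,.010)),R,feed=.06,f_stop=5);p(('in',h))
if not h:
    for t in np.r_[np.arange(.5,1.65,.115),1.70,1.77]:
        h=r.servo_line(tcp(lidtip(t)),R,feed=.06,f_stop=6);p((round(t,2),h))
        if h:break
a=[imaging.snapshot(n) for n in("top","side")]
for n,s in zip("ts",a): np.savez(f"{n}3.npz",**s)
cv2.imwrite("pics/p3.png",np.hstack([cv2.resize(a[0]["color"][140:260,230:350],(400,400)),cv2.resize(a[1]["color"][140:300,220:380],(400,400))])[:,:,::-1])
```

```text
('in', False) 8.93 [ 0.489 -0.115  0.131] [ 0.11 -0.55  1.01]
(np.float64(0.5), False) 9.42 [ 0.501 -0.113  0.147] [-0.19 -0.47 -0.86]
(np.float64(0.62), False) 9.82 [ 0.508 -0.111  0.16 ] [ 0.05 -0.03 -0.48]
(np.float64(0.73), False) 10.22 [ 0.517 -0.109  0.171] [ 0.01 -0.52  0.31]
(np.float64(0.84), False) 10.6 [ 0.527 -0.107  0.181] [-1.01 -0.02 -0.55]
(np.float64(0.96), False) 10.97 [ 0.537 -0.105  0.19 ] [ 0.88 -0.18  0.19]
(np.float64(1.08), False) 11.33 [ 0.548 -0.102  0.197] [-0.14 -0.07 -1.04]
(np.float64(1.19), False) 11.7 [ 0.56  -0.1    0.202] [ 0.24  0.38 -0.05]
(np.float64(1.3), False) 12.07 [ 0.572 -0.097  0.206] [-0.19  0.27 -0.53]
(np.float64(1.42), False) 12.43 [ 0.585 -0.094  0.209] [-0.32 -0.05 -0.12]
(np.float64(1.54), False) 12.8 [ 0.598 -0.091  0.211] [-0.2  -0.58 -0.79]
(np.float64(1.7), False) 13.27 [ 0.616 -0.087  0.21 ] [ 0.02 -0.45 -0.34]
(np.float64(1.77), False) 13.55 [ 0.624 -0.085  0.208] [-0.53  0.37 -0.26]
```

View pics/p3.png

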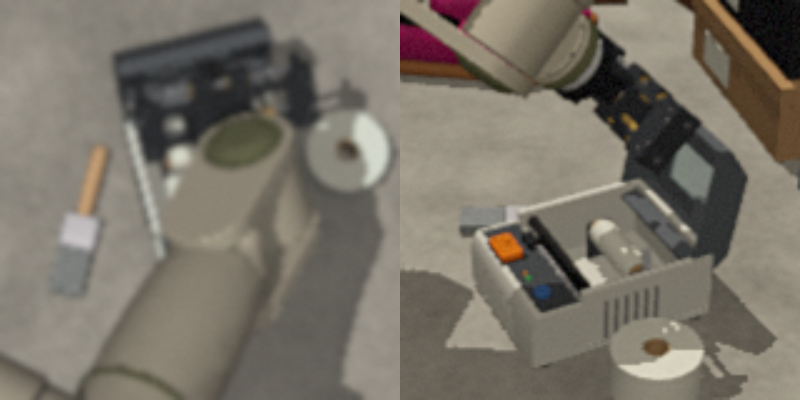

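The lid is upright or past it. I'll nudge gently until the force shows the stop, then retreat and check the rim position.

Run:
```python
from plan import *;from cell import *;import cv2
from h import *
R=rot(-1)
p=lambda t:(lambda m:print(t,round(m['time'],2),m['position'].round(4),m['wrist_force'].round(2)))(monitor.sense())
tip=lidtip(1.77)
h=r.servo_line(tcp(tip+[.012,0,0]),R,feed=.02,f_stop=3);p(h)
r.servo_line(tcp(tip-[.06,0,-.0]),R,feed=.08)
r.servo_line(tcp(tip-[.14,0,-.10]),R,feed=.15)
r.move_ptp([.25,.30,.38],[np.pi,0,.22]);p('home')
r.wait(.5)
a=[imaging.snapshot(n) for n in("top","side")]
for n,s in zip("ts",a): np.savez(f"{n}4.npz",**s)
i0=[dict(np.load(f"{n}0.npz")) for n in("top","side")]
for n,lo,hi in(("tab",(3,150,100),(18,255,255)),("feed",(100,110,50),(125,255,255))):
    A_=blob(a[0],lo,hi,(265,190,350,230));B_=blob(a[1],lo,hi,(240,225,300,295))
    if A_ and B_: print(n,A_[0],B_[0],tri(a[0],A_[0],a[1],B_[0]))
ims=[cv2.resize(s["color"][y:y+e,x:x+e],(560,560),interpolation=cv2.INTER_CUBIC) for s,(x,y,e) in zip(a,((230,130,120),(220,140,160)))]
k=[(230,130,120),(220,140,160)]
for th,c in((1.75,(255,0,0)),(1.55,(255,255,0))):
  for im,s,(x,y,e) in zip(ims,a,k):
    q=[proj(s,o+C@np.array([.075-.13*np.cos(th),yy,.09+.13*np.sin(th)])) for yy in(-.084,.084)]
    cv2.line(im,*[tuple(int(v) for v in (w-[x,y])*560/e) for w in q],c,1)
cv2.imwrite("pics/p4.png",cv2.resize(np.hstack(ims),(800,400))[:,:,::-1])
```

```text
True 14.09 [ 0.6312 -0.0837  0.2076] [-0.14  0.32 -0.63]
home 17.84 [0.2504 0.2998 0.3796] [ 0.08  0.1  -0.59]
tab [290.94202899 216.27536232] [261.9266055  238.35779817] (array([ 0.44652729, -0.07802848,  0.08113693]), np.float64(0.0007030746448501937))
feed [313.46153846 209.84615385] [276.3125 256.25  ] (array([ 0.46973034, -0.16305723,  0.08044605]), np.float64(0.0003135343579280196))
```

View pics/p4.png

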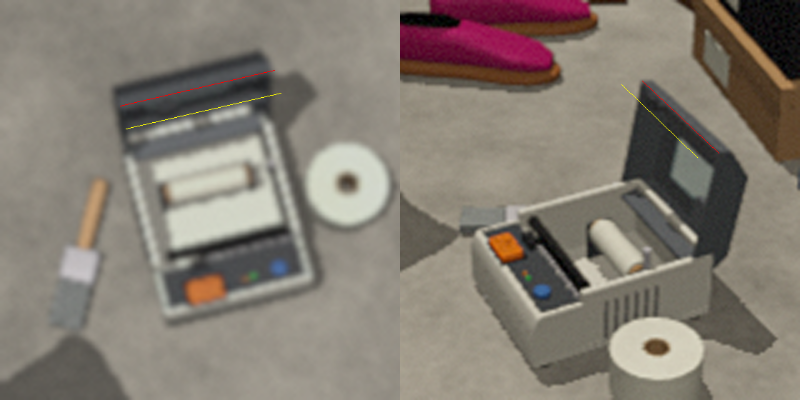

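The rim lies on the red line predicted for 1.75 rad in both views. The tab and button are at the same pixels as at the start, so the printer hasn't moved and the tab is back up. I'm handing in.

```bash
python3 -c "
from cell import *
ticket.finish_job()"
```

```text
the job is handed in; nothing more can be done
```

The label printer's lid is fully open against its stop, and I handed the job in after about 18 s of robot time. I pressed the orange tab with the closed fingertips, stopping on about 7 N. The lid sprang ajar, and I pushed it along its arc from under the rim. A last gentle nudge stopped on its 3 N limit about 7 mm past the planned end point, which I took to be the stop.

**Last checks**, from pictures taken after the arm had withdrawn and stood clear:
- **Lid:** the rim lies on the line I predicted for 1.75 rad in both camera views, and clearly off the one for 1.55 rad. I read this by eye.
- **Tab and printer:** the tab and feed button are within 0.1 pixel of where they started in both views. So the printer has not shifted, the tab is back up and the feed button is not pressed down.
- **Other items:** the label roll and glue brush look undisturbed. I did not measure the items further away, and the arm worked only around the printer.

None of the checks failed or disagreed. The forces read during the lid push were within sensor noise (about 1 N), so they do not confirm steady contact with the lid; the pictures do show that it opened.

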